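Sort the mould clamps and send the shut ones on

ROBOT

A 6-joint arm with a two-finger parallel gripper is mounted at the origin on the work surface. World frame = base frame: x ahead of the robot, y to its left, z up, the work surface at z = 0. Lengths are in m, angles in degrees, forces in N, time in s.
With the tool pointing down it reaches from about 0.25 to 0.725 m from the base axis. Payload 9.7 kg.
Tool frame: the origin (TCP) lies between the finger pads; the fingertips stand 25 mm ahead of it and the grasp point (between the pads) lies 6 mm ahead of it; z points along the fingers, y is the line along which they close (so a half turn about z gives the same grasp; the last joint's range is limited). The gripper opens to 85 mm and grips with 20 to 120 N. Pads are 22 mm wide; open, the fingers measure 114 mm over their backs; the gripper's body (76 mm by 85 mm) begins 54 mm behind the grasp point. The pads swing forward as they close: fully open they stand 13 mm farther back than shut.
Start: joints at [72.708, 4.979, 10.078, 95.1, 0, 90], TCP at [0.163, 0.525, 0.256] pointing down, gripper open.
Joint ranges: [-179.16, 179.16], [-48.56, 103.87], [-65.8, 70.77], [-126.05, 130.52], [-82.76, 87.17], [-180, 180]. Speed limits (degrees/s): [127.2, 127.2, 147.25, 180, 180, 180].

INTERFACE

Orientations are given as [roll, pitch, yaw] about the fixed x, y, z axes, in that order (R = Rz(yaw) Ry(pitch) Rx(roll)).
In Python, from workcell import bot gives the robot as it stands.
- The arm moves only by the shell command python3 drive.py 'ROWS' [FORCE]. ROWS is rows parted by semicolons, their numbers by spaces, 1 to 5 of them, each of 5 numbers: dx, dy, dz in m, then a turn about the tool's z in degrees, then the finger opening in m; each row is the pose to reach, as a shift and turn from the pose commanded when the command began, along the tool's axes at that moment; what a row does not reach only later rows make up. A row lasts 1/12 s, in which the tool goes at most 0.0417 m and 7.16 degrees, less where a joint would pass 70% of its speed; a pose out of reach is approached as far as the arm can. The fingers move at their own pace and stop on an object; FORCE is the grip in N (left out, the last holds). Time passes only in rows, so rows that do not move let the fingers close. It prints the time, the measured TCP pose, the force, the opening and the grip force at its end.
- bot.get_obs(): the state, without advancing time (a new reading comes with each control period).
- bot.camera(name): name is "scene" or "top"; returns the picture (420x560x3 uint8, blue, green, red); there is no depth.
- bot.camera_info(name): a dict with "mtx" (3x3 intrinsics, pixels), "extrinsics" (4x4, takes a point from camera to world coordinates). Camera axes: x right, y down, z forward; pixel columns grow to the right and rows downward; lengths in m; the calibration is good to about 2 mm. A picture is of the moment at which its call begins. camera_info takes no time and is no camera call.
- bot.job_done(): hands the job in; it is judged then, once.
The state is a dict: "time": time; "q": joint angles; "qd": joint speeds; "joint_efforts": joint torques, N m; "ee_pos": TCP position; "tcp_rot": TCP orientation; "wrist_force": force on the tool from outside, world axes, zero at the start; "torque": the same for the moment, N m; "opening": finger opening in m; "grasp_force": force on a finger pad.
Only numpy, scipy, OpenCV 4.12 (cv2) and the standard library are available. Lean on these libraries where they do the work, as an engineer would, in place of code of your own. Each camera call takes 0.05 s, during which the arm holds its last target. There are 200 camera calls.

TASK

Sort the three mould clamps by their jaws, sliding them flat over the board without lifting them or working their jaws: every clamp that is ratcheted shut goes onto the blue tray on the side nearest the robot, every clamp that stands open goes onto the red strip on the far side, each with its middle well inside. Once all three are sorted, push the tray by its black post to the robot's left until it is fully home; a hidden catch may be holding it, and if the tray will not move, press the green button all the way down to free it. Leave the plaster mould, the clay figure and the jar where they are.

Things in the scene. Friction and masses are not known exactly. Their poses are not given: they have to be found in the camera images.
- board: fixed plywood sorting board, 330 mm in x by 740 in y, top 20 mm above the table. Origin: centre of its underside; x away from the robot, y left. Along x: blue tray from -155 to -45 mm, bare middle lane from -45 to +45 mm where three clamps start side by side, about 180 mm apart, red strip from +50 to +150 mm. A rail 24 mm high runs along the near edge
- strip_mid (a point): centre of the red strip (100 mm in x by 540 mm in y, flush with the board), on the board's top, axes as the board's
- tray_mid (a point): point on the top of the blue sliding tray, on its centre line, axes as the board's; moves with the tray. The tray is 110 mm in x; in y it reaches from -305 to +270 mm from this point; its top is 0.5 mm below the board's top, with no rim
- tray (a joint): travel of the blue tray to the left (+y of the board), m: 0 at the start, 0.08 fully home at the end stop. It slides stiffly (about 2 N) and stays where it is left. Held by the hidden catch it stops after 0.5 to 5 mm
- post_top (a point): top centre of the black round post standing on the tray near its right end (-y), 22 mm diameter, 48 mm tall; push on its right side to move the tray left
- button_top (a point): top centre of the green release button, 32 mm diameter, standing 11 mm above the board near its right end; springs back. Pressed fully it goes down 9 mm and needs about 5 N; this frees the hidden catch for good if it was engaged (harmless if not). The button looks the same either way
- clamp_a: ratchet mould clamp lying flat: two crossed steel halves like scissors, orange handles, black jaw pads; 140 mm long, 16 mm high (pivot boss 20), 150 to 270 g. Origin: middle of its length, underside; z up; x from the handle ends (-70 mm) to the jaw tips (+68); pivot at x = +10. The frame is that of the half with handle on -y and jaw on +y; symmetry line at yaw minus half the jaw angle
- clamp_b: ratchet mould clamp lying flat: two crossed steel halves like scissors, orange handles, black jaw pads; 140 mm long, 16 mm high (pivot boss 20), 150 to 270 g. Origin: middle of its length, underside; z up; x from the handle ends (-70 mm) to the jaw tips (+68); pivot at x = +10. The frame is that of the half with handle on -y and jaw on +y; symmetry line at yaw minus half the jaw angle
- clamp_c: ratchet mould clamp lying flat: two crossed steel halves like scissors, orange handles, black jaw pads; 140 mm long, 16 mm high (pivot boss 20), 150 to 270 g. Origin: middle of its length, underside; z up; x from the handle ends (-70 mm) to the jaw tips (+68); pivot at x = +10. The frame is that of the half with handle on -y and jaw on +y; symmetry line at yaw minus half the jaw angle
- clamp_a_jaws (a joint): jaw angle of clamp_a, rad: 0 ratcheted shut, pads touching, 55 mm across the handles, 46 across the jaws; 0.25 to 0.45 open, 13 to 24 mm between the pads; at 0.45 88 mm across the handle ends, 60 across the jaws. The other half turns clockwise from above. Each clamp is clearly shut or clearly open; the ratchet holds it (0.6 N m) against ordinary pushing
- clamp_b_jaws (a joint): jaw angle of clamp_b, rad: 0 ratcheted shut, pads touching, 55 mm across the handles, 46 across the jaws; 0.25 to 0.45 open, 13 to 24 mm between the pads; at 0.45 88 mm across the handle ends, 60 across the jaws. The other half turns clockwise from above. Each clamp is clearly shut or clearly open; the ratchet holds it (0.6 N m) against ordinary pushing
- clamp_c_jaws (a joint): jaw angle of clamp_c, rad: 0 ratcheted shut, pads touching, 55 mm across the handles, 46 across the jaws; 0.25 to 0.45 open, 13 to 24 mm between the pads; at 0.45 88 mm across the handle ends, 60 across the jaws. The other half turns clockwise from above. Each clamp is clearly shut or clearly open; the ratchet holds it (0.6 N m) against ordinary pushing
- mould: bystander: white plaster mould half, 130 by 150 mm, 81 mm high, to the left of the board; origin at the centre of its underside
- figure: bystander: terracotta clay figure, 70 mm diameter, 148 mm tall, beyond the board; origin at the centre of its underside
- jar: bystander: jar with a black cap, 70 mm diameter, 90 mm tall, to the right of the board; origin at the centre of its underside

How it is judged:
By the outcome, as a careful person would: the job done as asked, in the order asked, and still so for the second after the job is handed in, with the robot touching nothing.
It also fails if it takes over 67 s, if anything falls off the work surface, if the arm or the gripper's body presses on something with over 40 N, if the wrist force passes 120 N, or if a joint passes its speed limit or range.

## Working session

There is one attempt and no reset: what is moved stays moved. The work goes in short steps, Python scripts to look and compute and a shell command to move; the robot and the scene stay as the last step left them, time stands still between calls to the robot, and variables do not carry over. Pictures are saved under pics/ and viewed, at most 10 in all, crops included, and the job is handed in when it is done.

```bash
ls; mkdir -p pics
python3 - <<'E'
from workcell import bot
import cv2
o=bot.get_obs();print(o)
for n in("scene","top"):
    cv2.imwrite(f"pics/{n}0.png",bot.camera(n));print(bot.camera_info(n))
E
```

```text
drive.py
pics
workcell.py
{'time': 0.0, 'q': array([ 7.27078277e+01,  5.01086501e+00,  1.00355357e+01,  9.51002124e+01,
       -1.39572446e-03,  8.99998402e+01]), 'qd': array([ 0.08195957,  0.0308549 ,  0.0093041 , -0.03101317,  0.10298776,
       -0.01041349]), 'joint_efforts': array([ 1.75344197e-03, -5.20396471e+01,  4.64795065e+01,  1.65233226e-02,
        3.04572359e-05,  9.17871432e-06]), 'ee_pos': array([0.1634325 , 0.52495264, 0.255595  ]), 'tcp_rot': array([-1.79924458e+02,  1.39551257e-03,  1.62707989e+02]), 'wrist_force': array([-0.15046381, -0.37268616, -0.15581864]), 'torque': array([ 0.03707555, -0.01906658,  0.02670671]), 'grasp_force': 0.0, 'opening': 0.08509775300391692}
{'mtx': array([[412.76834107,   0.        , 275.78354928],
       [  0.        , 412.76834107, 212.12646722],
       [  0.        ,   0.        ,   1.        ]]), 'extrinsics': array([[ 0.15031651,  0.77285721, -0.61651982,  1.45210174],
       [ 0.9885514 , -0.10924785,  0.10407226, -0.10713861],
       [ 0.01307953, -0.62510531, -0.78043083,  1.151661  ],
       [ 0.        ,  0.        ,  0.        ,  1.        ]])}
{'mtx': array([[455.2922369 ,   0.        , 270.44032275],
       [  0.        , 455.2922369 , 204.50862443],
       [  0.        ,   0.        ,   1.        ]]), 'extrinsics': array([[ 1.89824542e-02, -9.82433685e-01,  1.85644069e-01,
         3.26377829e-01],
       [-9.99819808e-01, -1.86776814e-02,  3.39062984e-03,
         3.25455133e-02],
       [ 1.36331806e-04, -1.85674980e-01, -9.82611207e-01,
         1.55765337e+00],
       [ 0.00000000e+00,  0.00000000e+00,  0.00000000e+00,
         1.00000000e+00]])}
```

View pics/top0.png

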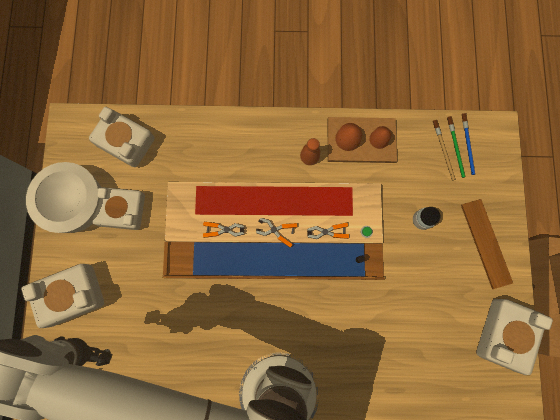

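View pics/scene0.png

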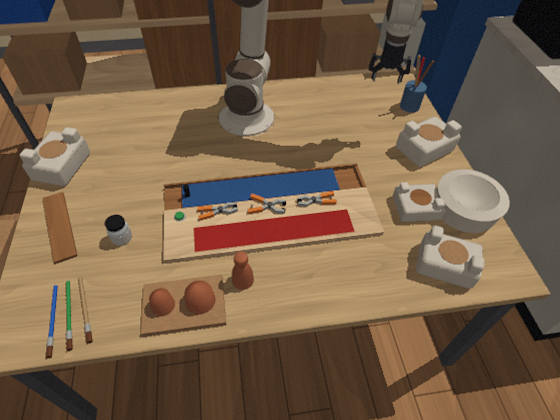

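The top picture shows the robot at the bottom. The blue tray is nearest it (row 259), the red strip is beyond (row 200), the clamps are at (224,230), (276,230) and (328,231), the button is at (367,231) and the post at (362,259). The scene view agrees. Next I'll zoom in on the clamps and measure.

```bash
cat > h.py <<'E'
import numpy as np, cv2
from workcell import bot
def ray(n,px,z):
    i=bot.camera_info(n); E=i["extrinsics"]
    d=E[:3,:3]@np.linalg.solve(i["mtx"],np.array([px[0],px[1],1.]))
    t=(z-E[2,3])/d[2]; return E[:3,3]+t*d
def blobs(im,lo,hi,amin=15):
    h=cv2.cvtColor(im,cv2.COLOR_BGR2HSV); m=cv2.inRange(h,lo,hi)
    n,l,s,c=cv2.connectedComponentsWithStats(m)
    return [(c[k],s[k],l==k) for k in range(1,n) if s[k,4]>=amin]
def rect(mask,n,z):
    p=cv2.findContours(mask.astype(np.uint8),0,1)[0]; p=max(p,key=len)
    w=np.array([ray(n,q[0],z)[:2] for q in p],np.float32); return cv2.minAreaRect(w)
E
python3 - <<'E'
from h import *
t=cv2.imread("pics/top0.png"); s=cv2.imread("pics/scene0.png")
for nm,lo,hi,z in(("red",(0,150,60),(6,255,200),.02),("blue",(100,130,50),(125,255,255),.0195),("green",(60,80,40),(90,255,255),.031)):
    for n,im in(("top",t),("scene",s)):
        for c,st,m in blobs(im,lo,hi,30):
            w=ray(n,c,z)
            if .2<w[0]<.75 and abs(w[1])<.5: print(nm,n,c.round(1),st,w.round(4),rect(m,n,z))
a=cv2.resize(t[212:250,190:380],None,fx=4.2,fy=4.2,interpolation=cv2.INTER_CUBIC)
b=cv2.resize(s[170:235,165:355],None,fx=4.2,fy=4.2,interpolation=cv2.INTER_CUBIC)
cv2.imwrite("pics/z0.png",np.vstack([a,b]))
E
```

```text
red top [274.  200.4] [ 195  186  158   30 4359] [0.6314 0.026  0.02  ] ((0.6318173408508301, 0.027297809720039368), (0.09904040396213531, 0.538773238658905), 0.6281174421310425)
red scene [271.7 229.9] [ 194  210  160   42 3612] [0.6324 0.0183 0.02  ] ((0.6310969591140747, 0.025566905736923218), (0.09660709649324417, 0.5375102162361145), 0.6574509143829346)
blue top [296.9 261.5] [ 199  243  166   33 3559] [ 0.4239 -0.0548  0.0195] ((0.43161559104919434, -0.0027179718017578125), (0.1070762649178505, 0.552136242389679), 1.087938904762268)
blue scene [259.5 187.3] [ 182  169  157   38 3179] [0.4335 0.002  0.0195] ((0.4318096935749054, 0.004564344882965088), (0.1069507971405983, 0.5718362927436829), 0.7104036211967468)
green top [367.  231.4] [363 228   9   8  45] [ 0.5285 -0.2896  0.031 ] ((0.5291785001754761, -0.288932740688324), (0.0234850887209177, 0.02687838487327099), 45.106895446777344)
green scene [179.  215.4] [175 212   9   8  54] [ 0.5343 -0.2898  0.031 ] ((0.5345515608787537, -0.2899095416069031), (0.02723696455359459, 0.03140019252896309), 89.33575439453125)
```

View pics/z0.png

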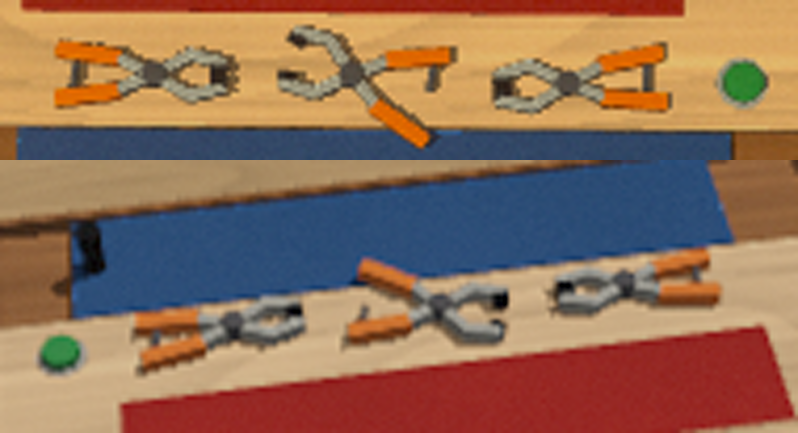

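The left clamp (zoom pivot 154,73; jaws right) and the right clamp (568,84; jaws left) have their pads together and a handle spread of about 55 mm, so both are shut. The middle one (350,75) is clearly open. Plan: push left and right to the tray, middle to the strip.

Run:
```python
from h import *
t=cv2.imread("pics/top0.png"); s=cv2.imread("pics/scene0.png")
for nm,a,b in(("L",(154,73),(624,123)),("M",(350,75),(438,151)),("R",(568,84),(233,165))):
    print(nm,ray("top",(190+a[0]/4.2,212+a[1]/4.2),.039)[:2].round(4),ray("scene",(165+b[0]/4.2,170+b[1]/4.2),.039)[:2].round(4))
print("post scene",ray("scene",(165+86/4.2,170+70/4.2),.0675)[:2])
for n,im in(("top",t),("scene",s)):
    for c,st,m in blobs(im,(7,190,170),(18,255,255),15):
        w=ray(n,c,.033)
        if .4<w[0]<.75 and abs(w[1])<.35: print("orange",n,c.round(1),st[4],w[:2].round(4))
    for c,st,m in blobs(im,(0,0,0),(180,255,32),10):
        w=ray(n,c,.0675)
        if .35<w[0]<.6 and abs(w[1])<.35: print("dark",n,c.round(1),st,w[:2].round(4))
```

```text
L [0.5255 0.1832] [0.5342 0.1828]
M [0.5268 0.0264] [0.5426 0.0229]
R [ 0.5229 -0.1479] [ 0.5338 -0.1467]
post scene [ 0.43732038 -0.26067697]
orange top [210.1 224.1] 58 [0.5433 0.2403]
orange top [288.9 225.1] 58 [ 0.5448 -0.026 ]
orange top [339.9 225.3] 59 [ 0.5473 -0.1981]
orange top [209.9 233.9] 57 [0.5097 0.2397]
orange top [341.2 235.3] 57 [ 0.5134 -0.2022]
orange top [284.7 240.9] 59 [ 0.491  -0.0123]
orange scene [327.  193.5] 26 [0.5093 0.2381]
orange scene [256.7 197.1] 28 [ 0.4907 -0.0151]
orange scene [329.  200.5] 25 [0.5425 0.2375]
orange scene [203.9 207.6] 29 [ 0.513  -0.2036]
orange scene [255.2 208.8] 32 [ 0.5437 -0.027 ]
orange scene [205.7 214.8] 33 [ 0.5465 -0.1987]
dark scene [186.2 190.6] [184 185   6  12  49] [ 0.4565 -0.2583]
```

```bash
cat >> h.py <<'E'
def to(x,y,z,yaw=90):
    "remaining shift in tool axes to a world pose"
    from scipy.spatial.transform import Rotation as R
    o=bot.get_obs(); M=R.from_euler("xyz",o["tcp_rot"],degrees=True).as_matrix()
    print("shift",(M.T@(np.array([x,y,z])-o["ee_pos"])).round(4),"turn",round(o["tcp_rot"][2]-yaw,2))
E
R1='-.185 -.069 .038 35 0'
python3 drive.py '-.037 -.014 .008 7 0;-.074 -.028 .015 14 0;-.111 -.041 .023 21 0;-.148 -.055 .03 28 0;-.185 -.069 .038 35 0' 20
python3 drive.py '-.038 .01 .008 7 0;-.076 .02 .015 14 0;-.114 .03 .023 21 0;-.152 .04 .03 28 0;-.191 .05 .038 35 0'
python3 -c "from h import *;to(.6,.187,.10)"
```

```text
time: 0.52
ee_pos: [0.3206, 0.4029, 0.2178]
tcp_rot: [-180.0, 0.0, 127.4]
wrist_force: [0.7, 1.3, -0.1]
opening: 0.0257
grasp_force: 0.0
time: 0.93
ee_pos: [0.4772, 0.2822, 0.1798]
tcp_rot: [-180.0, -0.0, 92.4]
wrist_force: [1.0, 1.0, 0.3]
opening: 0.0002
grasp_force: 0.0
shift [-0.1002  0.1188  0.0798] turn 2.36
```

```bash
python3 drive.py '-.02 .024 .016 1 0;-.04 .048 .032 2 0;-.06 .072 .048 2.4 0;-.08 .096 .064 2.4 0;-.1 .119 .08 2.4 0' >/dev/null
python3 drive.py '0 0 .02 0 0;0 0 .04 0 0;0 0 .048 0 0;0 0 .048 0 0'
python3 -c "from h import *;to(.465,.187,.05)"
```

```text
time: 1.68
ee_pos: [0.5981, 0.189, 0.0496]
tcp_rot: [-179.7, 0.1, 90.3]
wrist_force: [0.0, 0.0, -0.1]
opening: -0.0001
grasp_force: 0.0
shift [-1.300e-03 -1.331e-01  1.000e-04] turn 0.3
```

```bash
python3 drive.py '0 -.012 0 0 0;0 -.024 0 0 0;0 -.036 0 0 0;0 -.046 0 0 0;0 -.056 0 0 0' 
python3 drive.py '0 -.01 0 0 0;0 -.02 0 0 0;0 -.03 0 0 0;0 -.04 0 0 0;0 -.05 0 0 0'
python3 drive.py '0 -.007 0 0 0;0 -.013 0 0 0;0 -.018 0 0 0;0 -.021 0 0 0;0 -.021 0 0 0'
python3 - <<'E'
from h import *
to(.465,.187,.05)
for n in("top","scene"):
    im=bot.camera(n)
    cv2.imwrite(f"pics/{n}1.png",im)
    for c,st,m in blobs(im,(7,190,150),(18,255,255),8):
        w=ray(n,c,.033)
        if .35<w[0]<.75 and abs(w[1])<.35: print("orange",n,c.round(1),st[4],w[:2].round(4))
a=cv2.imread("pics/scene1.png")[150:240,160:370]
cv2.imwrite("pics/z1.png",cv2.resize(a,None,fx=3.5,fy=3.5,interpolation=cv2.INTER_CUBIC))
E
```

```text
time: 2.1
ee_pos: [0.5436, 0.1898, 0.0541]
tcp_rot: [179.9, -0.0, 90.4]
wrist_force: [1.6, -0.3, 0.3]
opening: 0.0001
grasp_force: 0.8
time: 2.52
ee_pos: [0.4938, 0.1893, 0.0535]
tcp_rot: [179.8, -0.1, 90.3]
wrist_force: [5.6, 0.6, 5.4]
opening: 0.0001
grasp_force: 3.5
time: 2.93
ee_pos: [0.4723, 0.1892, 0.0532]
tcp_rot: [179.9, -0.1, 90.3]
wrist_force: [2.7, 0.5, 3.8]
opening: 0.0
grasp_force: 2.1
shift [-0.0022 -0.0073  0.0032] turn 0.33
orange top [339.9 225.3] 59 [ 0.5473 -0.1981]
orange top [340.9 235.3] 60 [ 0.5136 -0.2012]
orange scene [324.7 179.9] 21 [0.4423 0.2448]
orange scene [324.7 186.9] 24 [0.4766 0.2369]
orange scene [204.1 207.6] 29 [ 0.5132 -0.2029]
orange scene [206.  214.9] 36 [ 0.5468 -0.1979]
```

View pics/z1.png

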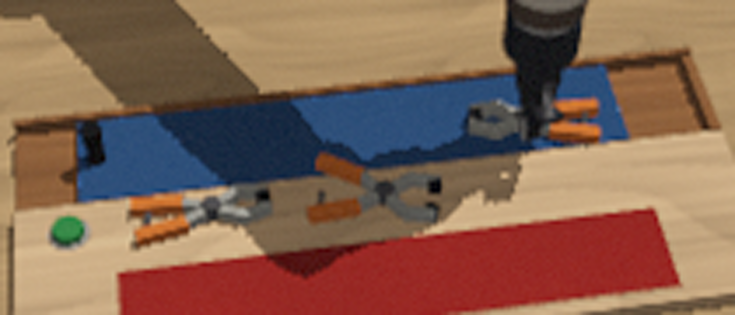

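The left clamp is now on the tray, tilted about 13°, with its handles at (.459,.241). I'll push it 15 mm more, then lift and go to the right clamp.

```bash
python3 drive.py '0 -.006 0 0 0;0 -.011 0 0 0;0 -.015 0 0 0;0 -.015 0 0 0' 
python3 drive.py '0 .006 0 0 0;0 .012 -.01 0 0;0 .02 -.04 0 0;0 .02 -.06 0 0;0 .02 -.06 0 0'
python3 -c "from h import *;to(.6,-.151,.11)"
```

```text
time: 3.37
ee_pos: [0.4567, 0.1886, 0.0522]
tcp_rot: [-180.0, 0.0, 90.3]
wrist_force: [1.7, -0.8, 2.9]
opening: -0.0001
grasp_force: 1.1
time: 3.78
ee_pos: [0.4791, 0.1893, 0.1156]
tcp_rot: [179.8, -0.1, 90.3]
wrist_force: [0.5, 1.3, 0.6]
opening: -0.0
grasp_force: 0.0
shift [-0.3409  0.1191  0.0055] turn 0.3
```

```bash
python3 drive.py '-.034 .012 0 .3 0;-.068 .024 0 .3 0;-.102 .036 0 .3 0;-.136 .048 0 .3 0;-.17 .06 0 .3 0' >/dev/null
python3 drive.py '-.034 .012 0 0 0;-.068 .024 0 0 0;-.102 .036 0 0 0;-.136 .048 0 0 0;-.17 .06 0 0 0' >/dev/null
python3 drive.py '0 0 .02 0 0;0 0 .04 0 0;0 0 .06 0 0;0 0 .064 0 0;0 0 .064 0 0'
python3 -c "from h import *;to(.458,-.151,.05)"
```

```text
time: 5.03
ee_pos: [0.5973, -0.1509, 0.0461]
tcp_rot: [-179.8, -0.1, 90.0]
wrist_force: [0.3, -0.8, -0.1]
opening: -0.0001
grasp_force: 0.0
shift [-0.0002 -0.1393 -0.0034] turn -0.01
```

```bash
python3 drive.py '-.004 0 -.003 0 0;-.004 -.012 -.003 0 0;-.004 -.024 -.003 0 0;-.004 -.036 -.003 0 0;-.004 -.048 -.003 0 0' 
python3 drive.py '0 -.01 0 0 0;0 -.02 0 0 0;0 -.03 0 0 0;0 -.04 0 0 0;0 -.05 0 0 0'
python3 drive.py '0 -.01 0 0 0;0 -.02 0 0 0;0 -.028 0 0 0;0 -.034 0 0 0;0 -.036 0 0 0'
python3 - <<'E'
from h import *
to(.458,-.155,.05)
for n in("top","scene"):
    im=bot.camera(n)
    cv2.imwrite(f"pics/{n}2.png",im)
    for c,st,m in blobs(im,(7,190,150),(18,255,255),8):
        w=ray(n,c,.033)
        if .35<w[0]<.75 and abs(w[1])<.35: print("orange",n,c.round(1),st[4],w[:2].round(4))
E
```

```text
time: 5.45
ee_pos: [0.55, -0.1549, 0.0513]
tcp_rot: [-180.0, -0.0, 90.0]
wrist_force: [2.9, 0.0, -0.0]
opening: -0.0
grasp_force: 0.6
time: 5.87
ee_pos: [0.4998, -0.1549, 0.0514]
tcp_rot: [180.0, -0.0, 90.0]
wrist_force: [1.4, 1.1, 0.4]
opening: 0.0003
grasp_force: 0.8
time: 6.28
ee_pos: [0.4636, -0.1549, 0.0514]
tcp_rot: [-180.0, 0.0, 90.0]
wrist_force: [1.5, 0.6, -0.1]
opening: 0.0001
grasp_force: 0.8
shift [-0.0001 -0.0056  0.0014] turn -0.01
orange top [352.  201.5] 8 [ 0.6302 -0.2403]
orange top [288.9 225.2] 58 [ 0.5446 -0.026 ]
orange top [284.8 241. ] 60 [ 0.4909 -0.0126]
orange top [210.4 248.5] 57 [0.4608 0.2359]
orange top [207.8 258.2] 57 [0.4284 0.2431]
orange scene [323.  177.5] 26 [0.4294 0.2413]
orange scene [323.1 184.2] 26 [0.4624 0.2342]
orange scene [199.9 186.9] 8 [ 0.4133 -0.2139]
orange scene [257.  197.3] 31 [ 0.4917 -0.0142]
orange scene [255.4 208.9] 34 [ 0.5442 -0.0263]
```

```bash
python3 drive.py '0 -.004 0 0 0;0 -.007 0 0 0;0 -.007 0 0 0' 
python3 drive.py '0 .006 0 0 0;0 .012 -.01 0 0;0 .015 -.04 0 0;0 .015 -.06 0 0;0 .015 -.06 0 0' >/dev/null
python3 drive.py '.035 -.006 0 0 0;.07 -.012 0 0 0;.105 -.02 0 0 0;.14 -.027 0 0 0;.173 -.033 0 0 0'
python3 - <<'E'
from h import *
to(.44,.018,.05)
for n in("top","scene"):
    im=bot.camera(n)
    cv2.imwrite(f"pics/{n}3.png",im)
    for c,st,m in blobs(im,(7,190,130),(18,255,255),8):
        w=ray(n,c,.033)
        if .35<w[0]<.75 and abs(w[1])<.35: print("orange",n,c.round(1),st[4],w[:2].round(4))
    if n=="scene":cv2.imwrite("pics/z3.png",cv2.resize(im[150:240,160:370],None,fx=3.5,fy=3.5,interpolation=cv2.INTER_CUBIC))
E
```

```text
time: 6.63
ee_pos: [0.4572, -0.1548, 0.0512]
tcp_rot: [-180.0, -0.0, 90.0]
wrist_force: [1.4, 1.0, 0.1]
opening: 0.0001
grasp_force: 0.3
time: 7.47
ee_pos: [0.4389, 0.0197, 0.1108]
tcp_rot: [-180.0, 0.0, 90.0]
wrist_force: [0.9, 0.9, 0.6]
opening: -0.0002
grasp_force: 0.0
shift [-0.0017  0.0011  0.0608] turn -0.01
orange top [180.6 249.9] 152 [0.4543 0.3355]
orange top [210.5 248.5] 62 [0.4608 0.2355]
orange top [377.8 248.5] 24 [ 0.4716 -0.3244]
orange top [376.3 253.8] 17 [ 0.4536 -0.3188]
orange top [208.  258.2] 60 [0.4285 0.2425]
orange top [179.6 267.1] 173 [0.3973 0.3354]
orange top [333.  264.5] 11 [ 0.4153 -0.174 ]
orange top [377.2 267.9] 49 [ 0.4069 -0.3208]
orange top [378.7 274.4] 25 [ 0.3856 -0.3252]
orange scene [323.1 177.5] 24 [0.4295 0.2418]
orange scene [323.  184.2] 31 [0.4627 0.2339]
orange scene [259.1 198. ] 18 [ 0.4962 -0.0074]
orange scene [255.2 209. ] 38 [ 0.5446 -0.0269]
```

View pics/z3.png

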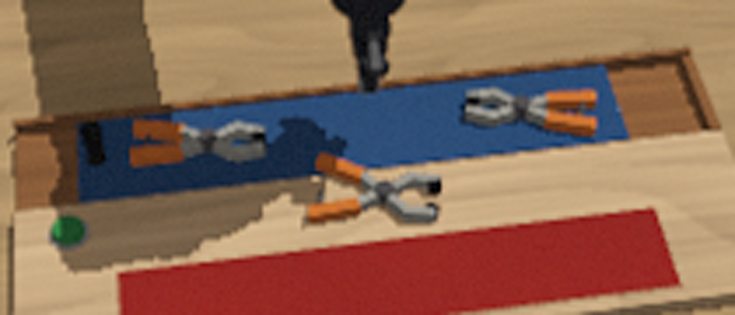

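Both shut clamps are on the tray, with pivots at (208,140) and (520,107) in the crop. The middle open clamp is at (383,190). I'll push it to the far side now.

```bash
python3 drive.py '-.001 0 .03 0 0;-.001 0 .06 0 0;-.001 0 .06 0 0;-.001 .01 .06 0 0;-.001 .025 .06 0 0' 
python3 drive.py '0 .01 0 0 0;0 .02 0 0 0;0 .03 0 0 0;0 .04 0 0 0;0 .05 0 0 0'
python3 drive.py '0 .01 0 0 0;0 .02 0 0 0;0 .03 0 0 0;0 .038 0 0 0;0 .04 0 0 0'
python3 - <<'E'
from h import *
for n in("top","scene"):
    im=bot.camera(n)
    cv2.imwrite(f"pics/{n}4.png",im)
    for c,st,m in blobs(im,(7,190,130),(18,255,255),8):
        w=ray(n,c,.033)
        if .35<w[0]<.75 and abs(w[1])<.3: print("orange",n,c.round(1),st[4],w[:2].round(4))
    if n=="scene":cv2.imwrite("pics/z4.png",cv2.resize(im[150:240,160:370],None,fx=3.5,fy=3.5,interpolation=cv2.INTER_CUBIC))
E
```

```text
time: 7.98
ee_pos: [0.4652, 0.0167, 0.0525]
tcp_rot: [180.0, 0.0, 90.0]
wrist_force: [0.2, 0.2, -0.1]
opening: 0.0003
grasp_force: 0.0
time: 8.4
ee_pos: [0.5153, 0.017, 0.0516]
tcp_rot: [-180.0, 0.0, 90.0]
wrist_force: [-2.8, 0.3, 2.1]
opening: -0.0001
grasp_force: 1.9
time: 8.82
ee_pos: [0.5558, 0.0172, 0.0512]
tcp_rot: [180.0, -0.0, 90.0]
wrist_force: [-3.6, 0.5, 2.7]
opening: -0.0004
grasp_force: 1.7
orange top [210.5 248.5] 62 [0.4608 0.2355]
orange top [208.  258.2] 60 [0.4285 0.2425]
orange scene [323.  177.5] 26 [0.4294 0.2413]
orange scene [322.8 184. ] 31 [0.4615 0.2334]
orange scene [265. 224.] 8 [ 0.6143 -0.002 ]
orange scene [253.6 227.2] 13 [ 0.6224 -0.0418]
```

View pics/z4.png

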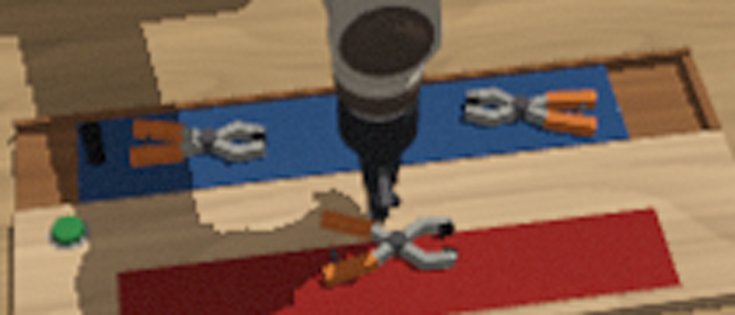

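The open clamp's pivot is at crop (398,238), just on the near edge of the strip. I'll push it about 42 mm further.

```bash
python3 drive.py '0 .01 0 0 0;0 .02 0 0 0;0 .03 0 0 0;0 .038 0 0 0;0 .041 0 0 0'
python3 drive.py '0 -.006 0 0 0;0 -.012 -.01 0 0;0 -.03 -.04 0 0;0 -.06 -.06 0 0;0 -.09 -.06 0 0'
python3 drive.py '-.03 -.01 0 0 0;-.06 -.02 0 0 0;-.09 -.03 0 0 0;-.12 -.04 0 0 0;-.15 -.05 0 0 0'
python3 - <<'E'
from h import *
for n in("top","scene"):
    im=bot.camera(n)
    cv2.imwrite(f"pics/{n}5.png",im)
    for c,st,m in blobs(im,(4,170,80),(18,255,255),8):
        w=ray(n,c,.033)
        if .35<w[0]<.75 and abs(w[1])<.3: print("orange",n,c.round(1),st[4],w[:2].round(4))
    if n=="scene":a=cv2.resize(im[150:240,160:370],None,fx=3.5,fy=3.5,interpolation=cv2.INTER_CUBIC)
    else: b=cv2.resize(im[180:280,170:380],None,fx=3.5,fy=2.8,interpolation=cv2.INTER_CUBIC)
cv2.imwrite("pics/z5.png",np.vstack([a,b]))
E
```

```text
time: 9.33
ee_pos: [0.5961, 0.0172, 0.0511]
tcp_rot: [180.0, -0.0, 90.0]
wrist_force: [-0.6, -0.1, -0.9]
opening: -0.0002
grasp_force: 0.6
time: 9.75
ee_pos: [0.5056, 0.0172, 0.1161]
tcp_rot: [179.7, -0.0, 90.0]
wrist_force: [-0.4, -0.2, 0.3]
opening: 0.0001
grasp_force: 0.0
time: 10.17
ee_pos: [0.4541, -0.1337, 0.1123]
tcp_rot: [179.9, 0.0, 90.0]
wrist_force: [0.5, -0.3, 0.4]
opening: 0.0001
grasp_force: 0.0
orange top [268.7 200. ] 3799 [0.6299 0.0442]
orange top [194. 263.] 1265 [0.4115 0.2883]
orange top [210.6 248.5] 64 [0.461  0.2353]
orange top [368.  261.3] 75 [ 0.4283 -0.2907]
orange top [208.1 258.3] 65 [0.4281 0.2422]
orange top [361.2 277.8] 12 [ 0.3736 -0.2669]
orange scene [322.6 181.9] 112 [0.451  0.2349]
orange scene [204.4 190.5] 118 [ 0.4332 -0.1983]
orange scene [260.1 223.9] 99 [ 0.6118 -0.0183]
orange scene [264. 237.] 100 [ 0.6671 -0.0125]
```

View pics/z5.png

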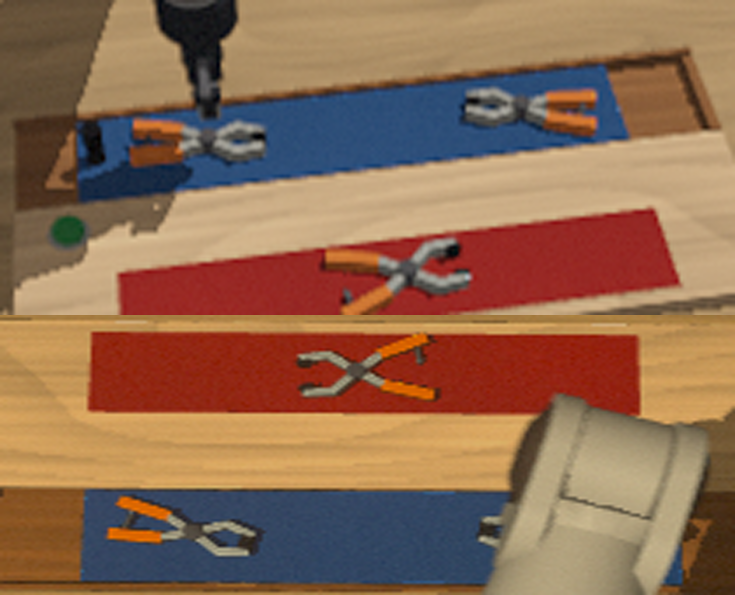

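The open clamp sits mid-strip, with its pivot at lower crop (357,371). Both shut clamps are well inside the tray. All three are sorted, so I'll go to the right of the post.

```bash
python3 drive.py '-.035 -.004 0 0 0;-.07 -.008 0 0 0;-.105 -.012 0 0 0;-.14 -.015 0 0 0;-.171 -.015 0 0 0'
python3 drive.py '0 0 .025 0 0;0 0 .053 0 0;0 0 .053 0 0;0 0 .053 0 0;0 0 .053 0 0'
python3 - <<'E'
from h import *
im=cv2.imread("pics/scene0.png");print(ray("scene",(186.2,190.6),.044)[:2],ray("top",(362,259),.044)[:2])
to(.438,-.295,.06)
for n in("top","scene"):
    im=bot.camera(n); cv2.imwrite(f"pics/{n}6.png",im)
    if n=="scene": cv2.imwrite("pics/z6.png",cv2.resize(im[140:230,140:260],None,fx=5,fy=5,interpolation=cv2.INTER_CUBIC))
E
```

```text
time: 10.68
ee_pos: [0.4397, -0.3049, 0.1122]
tcp_rot: [179.9, 0.0, 90.0]
wrist_force: [0.6, 1.2, 0.7]
opening: 0.0002
grasp_force: 0.0
time: 11.1
ee_pos: [0.4409, -0.3034, 0.06]
tcp_rot: [179.9, 0.0, 90.1]
wrist_force: [-0.4, -0.1, 1.8]
opening: 0.0003
grasp_force: 0.0
[ 0.43477561 -0.26174333] [ 0.43465803 -0.26860075]
shift [ 0.0084 -0.0029  0.    ] turn 0.05
```

View pics/z6.png

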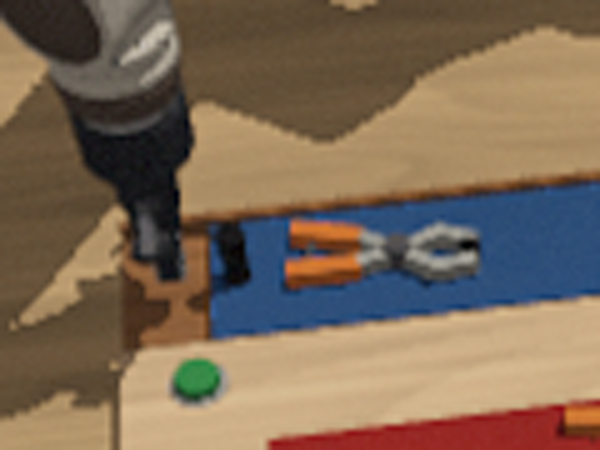

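The fingers at (170,260) stand right of the post (235,252), clear of it. I'll shift to the post's x and push gently.

```bash
python3 drive.py '.006 -.006 0 0 0;.01 -.006 0 0 0;.014 -.006 0 0 0;.017 -.006 0 0 0;.02 -.006 0 0 0'
python3 drive.py '.003 0 0 0 0;.006 0 0 0 0;.009 0 0 0 0;.009 0 0 0 0'
```

```text
time: 11.62
ee_pos: [0.4346, -0.2834, 0.0585]
tcp_rot: [180.0, 0.0, 90.0]
wrist_force: [0.7, 0.1, 0.2]
opening: -0.0004
grasp_force: 0.0
time: 11.95
ee_pos: [0.4346, -0.2744, 0.0583]
tcp_rot: [180.0, -0.0, 90.0]
wrist_force: [0.5, -0.2, 0.3]
opening: -0.0002
grasp_force: 0.0
```

```bash
python3 drive.py '.003 0 0 0 0;.006 0 0 0 0;.008 0 0 0 0;.008 0 0 0 0'
python3 drive.py '.003 0 0 0 0;.005 0 0 0 0;.005 0 0 0 0'
```

```text
time: 12.28
ee_pos: [0.4345, -0.2664, 0.0582]
tcp_rot: [-180.0, -0.0, 90.0]
wrist_force: [0.8, 0.1, 0.1]
opening: 0.0001
grasp_force: 0.0
time: 12.53
ee_pos: [0.4345, -0.2614, 0.0583]
tcp_rot: [-180.0, -0.0, 90.0]
wrist_force: [1.1, 0.2, 0.5]
opening: -0.0003
grasp_force: 0.0
```

Run:
```python
from h import *
a=[]
for n,r in(("top",(225,290,310,390)),("scene",(150,230,150,250))):
    im=bot.camera(n); cv2.imwrite(f"pics/{n}7.png",im)
    a.append(cv2.resize(im[r[0]:r[1],r[2]:r[3]],(400,400),interpolation=cv2.INTER_CUBIC))
cv2.imwrite("pics/z7.png",np.hstack(a))
```

```text
(no output)
```

View pics/z7.png

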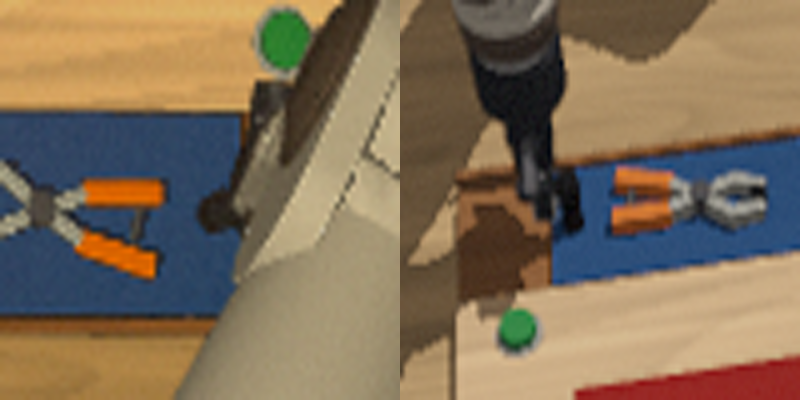

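The fingers are at the post or within a few mm of it (post at left crop (220,210)). I'll keep going in small steps.

```bash
python3 drive.py '.003 0 0 0 0;.005 0 0 0 0;.005 0 0 0 0'
python3 drive.py '.003 0 0 0 0;.005 0 0 0 0;.005 0 0 0 0'
```

```text
time: 12.88
ee_pos: [0.4345, -0.2564, 0.0583]
tcp_rot: [-180.0, -0.0, 90.0]
wrist_force: [0.2, -0.5, 0.4]
opening: -0.0001
grasp_force: 0.0
time: 13.13
ee_pos: [0.4345, -0.2514, 0.0583]
tcp_rot: [-180.0, -0.0, 90.0]
wrist_force: [-0.2, -0.4, 0.3]
opening: 0.0001
grasp_force: 0.0
```

```bash
cat >> h.py <<'E'
def tray():
    s=bot.camera("scene")
    for c,st,m in blobs(s,(4,170,80),(18,255,255),30):
        w=ray("scene",c,.033)
        if w[0]<.75 and .15<w[1]<.4: print("L handles",w[:2].round(4),st[4])
    for c,st,m in blobs(s,(100,130,40),(125,255,255),300):
        w=ray("scene",c,.0195)
        if .3<w[0]<.6 and abs(w[1])<.3: print("tray",rect(m,"scene",.0195))
    return s
E
python3 -c "
from h import *
tray()"
```

```text
L handles [0.4508 0.2651] 109
tray ((0.4312923848628998, 0.03544744849205017), (0.10664936900138855, 0.5709536075592041), 0.6357539892196655)
```

```bash
python3 drive.py '.003 0 0 0 0;.005 0 0 0 0;.005 0 0 0 0'
python3 -c "
from h import *
tray()"
```

```text
time: 13.43
ee_pos: [0.4345, -0.2464, 0.0583]
tcp_rot: [-180.0, -0.0, 90.0]
wrist_force: [0.1, 0.4, 0.7]
opening: -0.0001
grasp_force: 0.0
L handles [0.4508 0.2702] 113
tray ((0.430950790643692, 0.04022248089313507), (0.10722649842500687, 0.571822464466095), 0.6357539892196655)
```

The tray is moving freely, about 36 mm so far, so the catch isn't holding. I'll continue to the end stop.

```bash
python3 drive.py '.006 0 0 0 0;.013 0 0 0 0;.02 0 0 0 0;.026 0 0 0 0;.03 0 0 0 0'
python3 drive.py '.004 0 0 0 0;.007 0 0 0 0;.009 0 0 0 0;.011 0 0 0 0;.011 0 0 0 0'
python3 -c "
from h import *
tray()"
```

```text
time: 13.9
ee_pos: [0.4344, -0.2159, 0.0583]
tcp_rot: [-180.0, -0.0, 90.0]
wrist_force: [-0.8, -0.8, -0.1]
opening: -0.0
grasp_force: 0.7
time: 14.32
ee_pos: [0.4346, -0.2055, 0.0583]
tcp_rot: [180.0, -0.0, 90.0]
wrist_force: [-0.5, -0.5, 0.1]
opening: 0.0001
grasp_force: 0.0
L handles [0.4492 0.3109] 110
tray ((0.4306339919567108, 0.0816543847322464), (0.10691285878419876, 0.5718340277671814), 0.6283218264579773)
```

Travel is about 77 mm so far. I'll push until the force rises at the stop.

```bash
python3 drive.py '.001 0 0 0 0;.002 0 0 0 0;.002 0 0 0 0'
python3 drive.py '.001 0 0 0 0;.002 0 0 0 0;.002 0 0 0 0'
python3 drive.py '.001 0 0 0 0;.001 0 0 0 0;.001 0 0 0 0'
```

```text
time: 14.62
ee_pos: [0.4346, -0.2039, 0.0583]
tcp_rot: [180.0, -0.0, 90.0]
wrist_force: [1.8, -1.2, 0.3]
opening: -0.0
grasp_force: 0.4
time: 14.87
ee_pos: [0.4346, -0.2018, 0.0583]
tcp_rot: [180.0, 0.0, 90.0]
wrist_force: [0.9, -1.3, -1.0]
opening: -0.0003
grasp_force: 0.7
time: 15.12
ee_pos: [0.4346, -0.2016, 0.0584]
tcp_rot: [180.0, 0.1, 90.0]
wrist_force: [0.3, -6.3, -0.9]
opening: 0.0004
grasp_force: 3.3
```

Force rises and motion stops, so the tray is at the end stop. One small extra press, then retreat and check.

```bash
python3 drive.py '.001 0 0 0 0;.001 0 0 0 0;.001 0 0 0 0'
python3 drive.py '-.01 0 0 0 0;-.03 0 0 0 0;-.03 0 -.04 0 0;-.03 0 -.08 0 0;-.03 0 -.1 0 0'
python3 drive.py '-.04 -.0 -.03 0 0;-.08 0 -.04 0 0;-.12 0 -.04 0 0;-.12 0 -.04 0 0;-.12 0 -.04 0 0'
python3 - <<'E'
from h import *
s=tray(); t=bot.camera("top")
a=cv2.resize(s[150:270,110:390],(784,320),interpolation=cv2.INTER_CUBIC)
b=cv2.resize(t[170:285,160:440],(784,275),interpolation=cv2.INTER_CUBIC)
cv2.imwrite("pics/z8.png",np.vstack([a,b]))
E
```

```text
time: 15.37
ee_pos: [0.4346, -0.2015, 0.0584]
tcp_rot: [180.0, 0.2, 89.9]
wrist_force: [0.7, -11.9, -2.2]
opening: 0.0002
grasp_force: 6.1
time: 15.78
ee_pos: [0.4351, -0.2305, 0.1623]
tcp_rot: [179.8, 0.0, 90.0]
wrist_force: [2.4, -0.7, 0.2]
opening: 0.0002
grasp_force: 0.0
time: 16.2
ee_pos: [0.4341, -0.3519, 0.1976]
tcp_rot: [-180.0, -0.1, 89.8]
wrist_force: [0.4, 0.8, 0.4]
opening: -0.0002
grasp_force: 0.0
L handles [0.4488 0.3145] 113
tray ((0.4306490123271942, 0.08493943512439728), (0.10681077837944031, 0.5722540616989136), 0.6283218264579773)
```

View pics/z8.png

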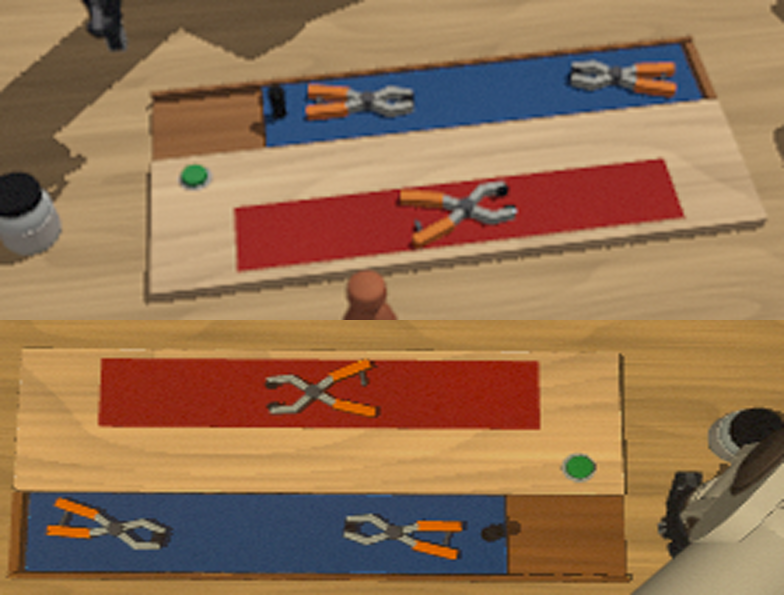

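The final view shows the tray home: its left end is at the frame (lower crop 25,533), 80 mm of travel. Both shut clamps are mid-tray, (105,525) and (405,535), and the open one is mid-strip (315,390). The bystanders I can see, jar and figure, haven't moved, and the arm is clear.

```bash
python3 -c "
from workcell import bot
print(bot.job_done())"
```

```text
the job is handed in; nothing more can be done
None
```

The job is handed in: the two shut clamps are on the blue tray, the open one is on the red strip, and the tray is fully home at 80 mm; the catch was not holding, so I never pressed the button.

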